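# Set a bar in the drilling jig with a setting gauge and lock the tail slide

## Robot

A 7-joint arm with a two-finger parallel gripper is mounted at the origin on the work surface. World frame = base frame: x ahead of the robot, y to its left, z up, the work surface at z = 0. Lengths are in m, angles in rad, forces in N, time in s.
With the tool pointing down it reaches from about 0.4 to 0.85 m from the base axis. Payload 10.4 kg.
Tool frame: the origin (TCP) lies between the finger pads; the fingertips stand 25 mm ahead of it and the grasp point (between the pads) lies 6 mm ahead of it; z points along the fingers, y is the line along which they close (so a half turn about z gives the same grasp; the last joint's range is limited). The gripper opens to 85 mm and grips with 20 to 120 N. Pads are 22 mm wide; open, the fingers measure 114 mm over their backs; the gripper's body (76 mm by 85 mm) begins 54 mm behind the grasp point. The pads swing forward as they close: fully open they stand 13 mm farther back than shut.
Start: joints at [1.276, 0.332, -0.065, 1.46, 0.022, 1.35, -0.088], TCP at [0.168, -0.602, 0.256] pointing down, gripper open.
Joint ranges: [-2.6, 2.6], [-0.5, 2.12], [-1.47, 1.34], [0.16, 2.42], [-1.27, 4.41], [0.06, 2.06], [-2.6, 2.6]. Speed limits (rad/s): [2.22, 2.22, 2.79, 2.79, 3.14, 3.14, 3.14].

## Interface

Orientations are given as a rotation vector (axis times angle).
In Python, from bench import goto, line_to, move_j, set_gripper, dwell, solve_ik, camera, get_calibration, MotionError, close_job, current_t, current_joints, current_joint_velocities, current_joint_efforts, current_ee_pos, current_ee_rot, current_force, current_moment, current_finger_gap, current_finger_force gives the robot as it stands. Calls block until the motion is done:
- goto(position, orientation): joint-space move of the TCP to a pose.
- line_to(position, attitude=None, feed=0.15, f_stop=None): straight line of the TCP; attitude=None keeps the orientation; feed is the mean speed in m/s. With f_stop (N) it stops when the force on the tool has changed by that much, and returns True; else False.
- move_j(angles): joint-space move.
- set_gripper(opening, newtons=None): finger opening in m; newtons is the grip in N (None keeps the last); returns when the fingers have stopped.
- dwell(seconds).
- solve_ik(position, orientation): joint angles nearest the present ones, or None.
- camera(name): name is "scene" or "top" or "wrist"; returns the picture (420x560x3 uint8, blue, green, red); there is no depth.
- get_calibration(name): a dict with "mtx" (3x3 intrinsics, pixels), "dist" ([k1, k2, p1, p2, k3] as OpenCV has them; the pictures are not rectified), "world_from_camera" (4x4, takes a point from camera to world coordinates); the wrist camera has in their place "T_tool_cam" (4x4, takes a point from camera to tool coordinates, whose origin is the TCP and whose axes are the flange's). Camera axes: x right, y down, z forward; pixel columns grow to the right and rows downward; lengths in m; the calibration is good to about 2 mm. A picture is of the moment at which its call begins: read the wrist's pose just before it. get_calibration takes no time and is no camera call.
A pose or a line that the arm cannot do raises MotionError and nothing moves.
- close_job(): hands the job in; it is judged then, once.
Readings, each from a call of its own:
- current_t(): time.
- current_joints(): joint angles.
- current_joint_velocities(): joint speeds.
- current_joint_efforts(): joint torques, N m.
- current_ee_pos(): TCP position.
- current_ee_rot(): TCP orientation.
- current_force(): force on the tool from outside, world axes, zero at the start.
- current_moment(): the same for the moment, N m.
- current_finger_gap(): finger opening in m.
- current_finger_force(): force on a finger pad.
Only numpy, scipy, OpenCV 4.12 (cv2) and the standard library are available. Lean on these libraries where they do the work, as an engineer would, in place of code of your own. Each camera call takes 0.05 s, during which the arm holds its last target. There are 200 camera calls.

## Task

Hang the narrow setting gauge from the rack on the end stop of the drilling jig, its blade down in the gap between the stop and the end of the bar and its shoulder fully home on top of the stop, and let go of it. Then pull up the lock plunger of the tail slide by its knob, bring the slide one hole nearer the bar, so that its sprung nose presses the bar against the gauge, and let the pin go fully home in that hole. Finish while still holding the knob with the pin home, do not let go of it, and leave the wide gauge and the loose things on the bench where they are.

Things in the scene. Friction and masses are not known exactly. Their poses are not given: they have to be found in the camera images.
- jig: Cross-drilling jig fixed to the bench: base plate 110 x 360 x 12 mm. Origin: centre of its underside, on the bench. z up; y along the jig from the tail slide to the end stop. Two V-blocks at y 60 and 115 mm (68 wide, 16 long, top z 42) carry the bar with its axis along y at x 0, z 45. Steel rail under the slide: y -172 to 24, 40 wide, top z 28, 10 mm holes 30 mm apart.
- stop_edge (a point): Middle of the top edge of the jig's end stop on the bar's side; axes as the jig. The stop is a fixed steel block: its flat top (z 62 mm in the jig's frame) reaches 24 mm on in +y, its flat face goes straight down from this edge, at y 150 in the jig's frame; it is 70 mm wide in x. 51 mm in -y from here stands the bracket of the drill bush.
- next_hole (a point): Centre, in the rail's top, of the hole the pin must end in: jig frame x 0, y 0, z 28 mm. The pin starts in the hole at y -30; other holes at -150, -120, -90 and -60.
- bush (a point): Centre of the top of the drill bush over the bar, jig frame x 0, y 87.5, z 90 mm. Fixed. It sits in an arm 22 mm wide in y, z 72 to 84, from x -14 to its post at x 39 to 53. Keep the fingers clear of it.
- bar: Plain round aluminium bar, 40 mm in diameter, 100 mm long, about 0.34 kg, loose in the V-blocks. Origin at its centre, y along its axis towards the end stop. At the start its end is 12.5 to 22 mm from the stop's face and its other end 7 to 17 mm from the slide's nose. It may roll about its axis, which does not matter.
- gauge: Narrow setting gauge, a steel hook 30 mm wide in x, 0.2 kg. Origin: middle of the blade's tip; z up, y from blade to shoulder. Blade y -2.5 to 2.5, z 0 to 43 mm; shoulder plate to y 29.5, its underside (z 35) rests on the block it hangs on; grip plate y 6 to 18, z 43 to 83, taken from above. Home on the stop: y as the jig's y, origin at x 0, y 147.5, z 27 mm in the jig's frame.
- wide_gauge: The other gauge on the rack, to be left alone: same shape and axes but 46 mm wide and the blade 10 mm thick, about 0.34 kg. It hangs 84 mm from the narrow one; which is in which place varies.
- rack: Wooden rack fixed to the bench: foot 180 (x) x 75 (y) x 12 mm, with a board 170 x 22 mm along x, top at z 70 mm, on which the two gauges hang at x -42 and +42 with their blades on its -y side and their y along its y. Origin: centre of the underside.
- tail_slide (a joint): Travel of the tail slide along the jig's y in m, growing towards the bar: 0 at the start, 0.030 in the next hole; ends of travel +-0.061, friction about 1.5 N, 1 to 1.5 mm of play with the pin home. The slide is an aluminium saddle over the rail, 56 (x) x 50 (y) mm, top z 62 mm, with a plunger body 22 mm across up to z 73.
- nose_tip (a point): Tip of the slide's sprung nose, a 20 mm button, jig frame x 0, y 21, z 45 mm at the start. It gives way up to 12 mm towards the slide: 6.4 N at first, 0.8 N more per mm. It first pushes the bar along (bar friction up to 4 N). With the slide in the next hole and the bar against the home gauge it is pressed in about 5 mm, 10 N.
- plunger (a joint): Lift of the lock plunger in m: 0 with the pin fully home, 0.014 pulled right up. A spring brings it down (3 N home, 6.5 N fully up). The 8 mm round-tipped pin goes 10 mm deep into the rail: clear of the hole from about 0.011 up. Let go between holes it rides on the rail and drops in over a hole.
- knob: Black knob of the lock plunger on top of the tail slide, 26 mm in diameter, 26 mm high, axis upright. Origin at its centre: at the start jig frame x 0, y -30, z 93 mm; it moves with slide and plunger, does not turn. Taken from above; 7 mm clear below it, then the plunger body.
- tape: Roll of tape lying flat on the far side of the jig, 96 mm across, 24 mm high. Not to be disturbed.
- cap: Blue plastic bottle cap, 42 mm across, 16 mm high, in front of the jig. Not to be disturbed.
- stub: Turned aluminium stub, 44 mm across, 48 mm high, standing on the far side of the jig. Not to be disturbed.
- brush: Brush lying on the left of the bench, beside the rack, 180 mm long. Not to be disturbed.
- file: File with a wooden handle lying on the right of the jig, 255 mm long, 20 mm high. Origin between blade and handle. Not to be disturbed.
- collar: Dark steel shaft collar lying flat beyond the rack, 42 mm across, 18 mm high. Not to be disturbed.
Not all that is in view belongs to the job. What is shaped like the bar but purple is not meant.

How it is judged:
On the way, in this order (a step that is already met when the one before it is completed fails the run):
1. the narrow gauge hangs on the end stop, fully home in the gap and let go, with the tail slide still in its first hole (x of gauge in the frame of jig between -0.012 and 0.012 m and y of gauge in the frame of jig between 0.136 and 0.15 m and z of gauge in the frame of jig between 0.0245 and 0.0295 m and angle between the z axis of gauge and the z axis of jig, either way round below 0.08 rad and angle between the y axis of gauge and the y axis of jig, either way round below 0.12 rad and contact force between the fingers and gauge below 0.2 N and value of joint tail_slide below 0.004 m and value of joint plunger below 0.003 m), for 0.2 s.
2. the lock plunger is pulled up clear of its hole (value of joint plunger above 0.009 m), for 0.1 s.
3. the tail slide is in the next hole with the pin home (value of joint tail_slide between 0.026 and 0.034 m and value of joint plunger below 0.003 m), for 0.2 s.
At the end, for the whole second after the job is handed in: Slide in the next hole (30 +- 4 mm), pin down (under 3 mm), fingers on the knob (over 2 N); gauge upright and home on the stop (2.5 mm along and in height, 12 mm across), not touched by the fingers; bar in its V-blocks, end on the blade (2.5 mm), pressing on it with over 1.5 N (all of step 3 and contact force between the fingers and knob above 2 N and x of gauge in the frame of jig between -0.012 and 0.012 m and y of gauge in the frame of jig between 0.145 and 0.1495 m and z of gauge in the frame of jig between 0.0245 and 0.0295 m and angle between the z axis of gauge and the z axis of jig, either way round below 0.08 rad and angle between the y axis of gauge and the y axis of jig, either way round below 0.12 rad and y of bar in the frame of jig between 0.092 and 0.097 m and z of bar in the frame of jig between 0.042 and 0.048 m and contact force between bar and gauge above 1.5 N and linear speed of bar below 0.01 m/s and contact force between the fingers and gauge below 0.2 N); the arm keeps its last pose, push and grip.
It fails at once if the wide gauge is moved more than 30 mm (distance of wide_gauge from where it was at the start of the episode above 0.03 m).
It fails at once if a loose thing on the bench is moved more than 30 mm (distance of any of tape, cap, stub, brush, file, collar from where it was at the start of the episode above 0.03 m).
It also fails if it takes over 42 s, if anything falls off the work surface, if the arm or the gripper's body presses on something with over 40 N, if the wrist force passes 120 N, or if a joint passes its speed limit or range.

## Working session

There is one attempt and no reset: what is moved stays moved. The work goes in short steps, each a Python script; the robot and the scene stay as the last script left them, time stands still between calls to the robot, and variables do not carry over. Pictures are saved under pics/ and viewed, at most 10 in all, crops included, and the job is handed in when it is done.

```bash
ls; mkdir -p pics; python3 - <<'E'
from bench import *
import cv2, numpy as np
for n in ("scene","top"):
    im=camera(n); cv2.imwrite(f"pics/{n}0.png",im)
    c=get_calibration(n); print(n,np.round(c["mtx"],1).tolist(),np.round(c["dist"],3),np.round(c["world_from_camera"],3).tolist())
print(get_calibration("wrist"))
print(current_t(),current_ee_rot())
E
```

```text
pics
scene [[533.5, 0.0, 283.1], [0.0, 533.5, 202.7], [0.0, 0.0, 1.0]] [0.034 0.    0.    0.    0.   ] [[-0.533, 0.573, -0.623, 1.363], [0.846, 0.344, -0.408, 0.564], [-0.019, -0.744, -0.668, 0.919], [0.0, 0.0, 0.0, 1.0]]
top [[381.8, 0.0, 278.0], [0.0, 381.8, 211.7], [0.0, 0.0, 1.0]] [-0.06  0.    0.    0.    0.  ] [[-0.0, -0.979, 0.202, 0.328], [-1.0, -0.0, -0.002, 0.037], [0.002, -0.202, -0.979, 1.229], [0.0, 0.0, 0.0, 1.0]]
{'mtx': array([[361.24678284,   0.        , 281.55746643],
       [  0.        , 361.24678284, 211.70368436],
       [  0.        ,   0.        ,   1.        ]]), 'dist': array([0.03017519, 0.        , 0.        , 0.        , 0.        ]), 'T_tool_cam': array([[ 1.07109449e-03, -9.48454480e-01, -3.16911583e-01,
         8.15561651e-02],
       [ 9.99999146e-01,  1.25331857e-03, -3.71150957e-04,
        -8.76200884e-05],
       [ 7.49210959e-04, -3.16910915e-01,  9.48455013e-01,
        -1.16874373e-01],
       [ 0.00000000e+00,  0.00000000e+00,  0.00000000e+00,
         1.00000000e+00]])}
0.1 [-3.11140127e+00 -4.25434066e-01  3.14925844e-04]
```

View pics/top0.png

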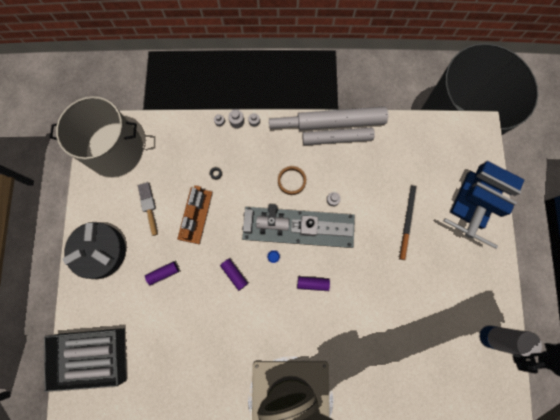

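View pics/scene0.png

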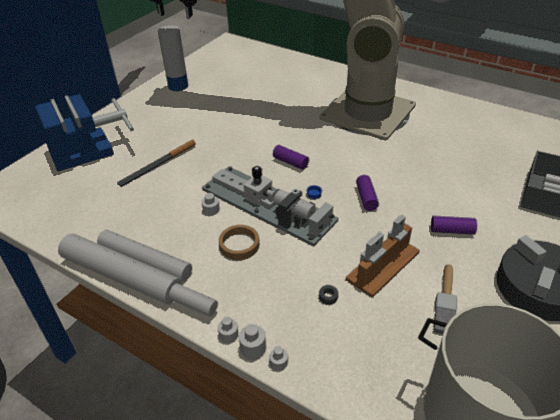

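The top view shows the jig at (243–355, 205–248) with its stop at the left and the knob at (310,223). The rack is at (195,215) with two gauges. Next I enlarge a crop of these to tell the gauges apart.

```bash
python3 - <<'E'
import cv2, numpy as np
t=cv2.imread("pics/top0.png")[175:255,170:362]; s=cv2.imread("pics/scene0.png")[160:295,195:425]
t=cv2.resize(t,(792,330),interpolation=cv2.INTER_CUBIC); s=cv2.resize(s,(460,270),interpolation=cv2.INTER_CUBIC)
o=np.zeros((600,792,3),np.uint8); o[:330]=t; o[330:,:460]=s; cv2.imwrite("pics/crop1.png",o)
E
```

```text
(no output)
```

View pics/crop1.png

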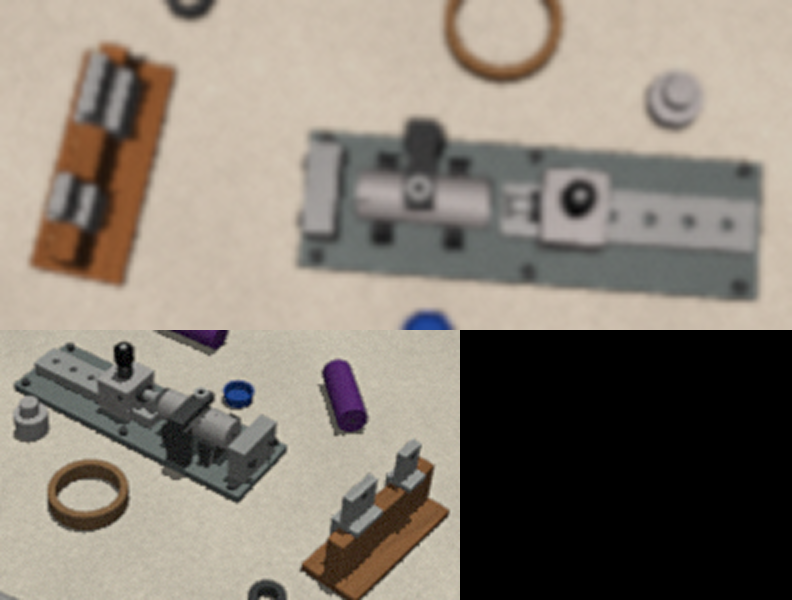

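Two gauges could be the one meant, both on the rack: one at about top pixel (195,197) and one at about (188,224). The second is visibly narrower along the board (about 30 mm against 46 mm), so it is the one meant. I'll confirm that with the wrist camera after rough localization.

```bash
cat > h.py <<'E'
from bench import *
import cv2, numpy as np
from scipy.spatial.transform import Rotation as R
def pose(n, ee=None):
    c=get_calibration(n)
    if n!="wrist": return c["mtx"],c["dist"],c["world_from_camera"]
    T=np.eye(4); T[:3,3]=ee[0]; T[:3,:3]=R.from_rotvec(ee[1]).as_matrix()
    return c["mtx"],c["dist"],T@c["T_tool_cam"]
def ray(cal,uv):
    K,d,T=cal; p=cv2.undistortPoints(np.array(uv,float).reshape(-1,1,2),K,d)[:,0]
    v=np.c_[p,np.ones(len(p))]@T[:3,:3].T
    return T[:3,3],v
def onz(cal,uv,z):
    o,v=ray(cal,uv); return o+v*((z-o[2])/v[:,2])[:,None]
def proj(cal,P):
    K,d,T=cal; W=np.linalg.inv(T); return cv2.projectPoints(np.array(P,float).reshape(-1,1,3),cv2.Rodrigues(W[:3,:3])[0],W[:3,3],K,d)[0][:,0]
def down(yaw): # tool z down, tool y axis at angle yaw in the world xy-plane
    y=np.array([np.cos(yaw),np.sin(yaw),0]); z=np.array([0,0,-1.]); return R.from_matrix(np.c_[np.cross(y,z),y,z]).as_rotvec()
def shot(name):
    ee=(current_ee_pos(),current_ee_rot()); im=camera("wrist"); cv2.imwrite(f"pics/{name}.png",im); np.save(f"pics/{name}.npy",np.array(ee)); return im
def load(name): return cv2.imread(f"pics/{name}.png"),pose("wrist",np.load(f"pics/{name}.npy"))
E
python3 - <<'E'
from h import *
im=cv2.imread("pics/top0.png"); cal=pose("top"); hsv=cv2.cvtColor(im,cv2.COLOR_BGR2HSV)
for x,y in((195,215),(205,225),(345,240),(250,240),(300,180)): print((x,y),hsv[y,x])
m=cv2.inRange(hsv,(4,120,60),(16,255,255)); m[:,:170]=0; m[:,222:]=0
m2=cv2.inRange(hsv,(70,15,50),(105,90,150)); m2[:195]=0;m2[260:]=0;m2[:,:235]=0;m2[:,365:]=0
for k in(m,m2):
    p=np.column_stack(np.nonzero(k)[::-1]).astype(np.float32)
    w=onz(cal,p,0.012); r=cv2.minAreaRect((w[:,:2]*1000).astype(np.float32)); print(len(p),r,cv2.boxPoints(r).round().tolist())
print("knob",onz(cal,[(310,223)],.106),"narrow",onz(cal,[(188,224)],.11))
E
```

```text
(195, 215) [ 11 168  38]
(205, 225) [ 17  44 180]
(345, 240) [ 75  14 106]
(250, 240) [ 17  30 137]
(300, 180) [ 15  39 205]
1793 ((937.866455078125, 327.0409851074219), (923.7967529296875, 192.9959259033203), 2.2511632442474365) [[473.0, 405.0], [480.0, 212.0], [1403.0, 249.0], [1396.0, 442.0]]
103 ((528.4242553710938, -43.47544860839844), (320.5849914550781, 98.63441467285156), 85.82792663574219) [[468.0, -200.0], [566.0, -207.0], [589.0, 113.0], [491.0, 120.0]]
knob [[ 0.52567074 -0.06096773  0.106     ]] narrow [[0.52186618 0.30287639 0.11      ]]
```

```bash
python3 - <<'E'
from h import *
print(solve_ik([0.52,-0.03,0.28],down(np.radians(86))),solve_ik([0.54,0.30,0.28],down(np.radians(75))),solve_ik([0.54,0.30,0.28],down(np.radians(-105))))
goto([0.52,-0.03,0.28],down(np.radians(86))); dwell(.15); shot("w_jig"); print(current_t())
goto([0.54,0.30,0.27],down(np.radians(75))); dwell(.15); shot("w_rack"); print(current_t(),current_joints())
E
```

```text
[ 0.78604586  0.18179022 -0.90331064  1.66083652  0.14542623  1.36954527
  1.36254327] [ 0.1682051   0.49994082 -1.05227475  1.40533768  0.43129737  1.4808906
  0.441609  ] [-0.8453503   0.30830759  0.33605624  1.46415546 -0.10197016  1.38632693
 -2.33787681]
2.6917
4.1417 [ 0.15806076  0.49499581 -1.02578009  1.42143085  0.42185681  1.45804921
  0.44708689]
```

View pics/w_jig.png

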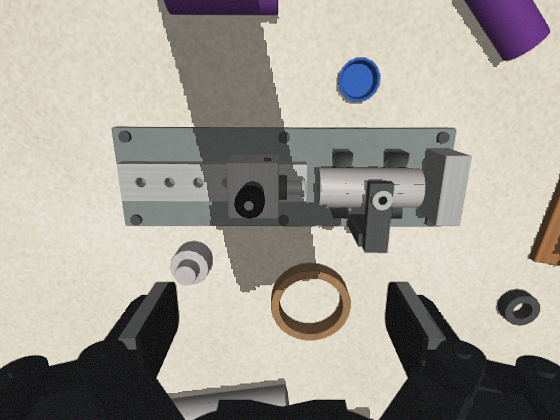

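View pics/w_rack.png

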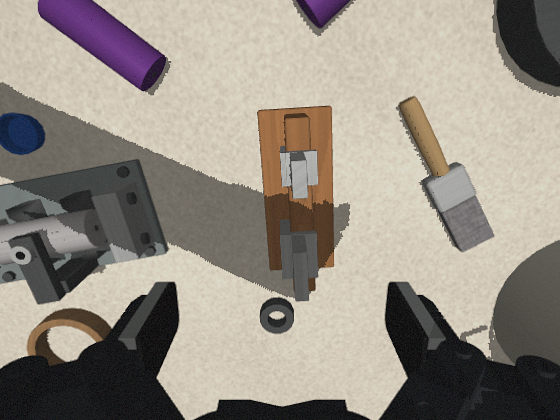

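w_jig shows the whole jig. Plate corners are at (113,128), (455,128), (467,~224) and (125,226), the knob at (250,200), the stop at (448,188), and the bar runs from 316 to 425. w_rack shows the rack with the narrow gauge at (300,172) and the wide one at (300,260). I enlarge the gauges to confirm.

```bash
python3 - <<'E'
import cv2, numpy as np
a=cv2.imread("pics/w_rack.png")[95:315,240:360]; b=cv2.imread("pics/w_jig.png")[120:260,290:480]
o=np.zeros((600,800,3),np.uint8)
o[:594,:324]=cv2.convertScaleAbs(cv2.resize(a,(324,594),interpolation=cv2.INTER_CUBIC),alpha=1.4)
o[:350,325:800]=cv2.resize(b,(475,350),interpolation=cv2.INTER_CUBIC); cv2.imwrite("pics/crop2.png",o)
E
```

```text
(no output)
```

View pics/crop2.png

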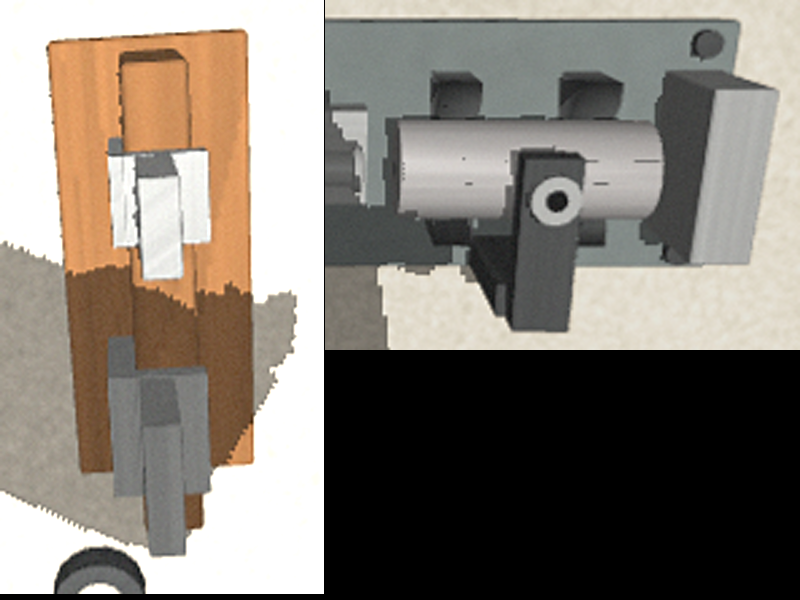

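The crop confirms it. The upper gauge (grip top at wrist pixels about (292–307,161–198)) is clearly the narrower one. Its blade shows on the left, so its y points right, the same way as the jig's y. The lower gauge is the wide one. Now I measure.

```bash
python3 - <<'E'
from h import *
def corners(name,pts,z,win=3):
    im,cal=load(name); g=cv2.cvtColor(im,cv2.COLOR_BGR2GRAY)
    p=np.array(pts,np.float32).reshape(-1,1,2); q=cv2.cornerSubPix(g,p.copy(),(win,win),(-1,-1),(cv2.TERM_CRITERIA_EPS|cv2.TERM_CRITERIA_COUNT,30,.01))[:,0]
    w=onz(cal,q,z)[:,:2]*1000; print(name,z,q.round(1).tolist()); print(w.round(1).tolist(),"sides",np.linalg.norm(w-np.roll(w,-1,0),axis=1).round(1),"ctr",w.mean(0).round(1))
    return w
ang=lambda d:np.degrees(np.arctan2(d[1],d[0])).round(2)
f=lambda X,Y:(240+X/2.7,95+Y/2.7)
w=corners("w_rack",[f(137,177),f(178,176),f(182,277),f(143,278)],.118); print("narrow grip: y dir",ang(w[1]+w[2]-w[0]-w[3]),"x-long dir+90",ang(w[1]+w[0]-w[2]-w[3])-0)
w=corners("w_rack",[f(143,425),f(180,420),f(185,553),f(150,554)],.118); print("wide")
w=corners("w_rack",[f(49,43),f(245,31),f(252,463),f(81,472)],.012); print("rack foot",ang(w[1]-w[0]),ang(w[0]-w[3]),ang(w[1]-w[2]))
g=lambda X,Y:(290+(X-325)/2.5,120+Y/2.5)
w=corners("w_jig",[g(718,88),g(778,92),g(750,264),g(690,264)],.062); print("stop",ang(w[0]-w[3]),ang(w[1]-w[2]))
w=corners("w_jig",[(113,128),(455,128),(467,224),(125,226)],.012); print("plate",ang(w[1]-w[0]),ang(w[2]-w[3]))
E
```

```text
w_rack 0.118 [[289.8999938964844, 161.3000030517578], [305.79998779296875, 159.60000610351562], [306.70001220703125, 197.1999969482422], [293.0, 198.0]]
[[512.2, 312.9], [514.0, 324.8], [542.7, 318.4], [540.5, 308.0]] sides [12.  29.4 10.6 28.7] ctr [527.4 316. ]
narrow grip: y dir 79.7 x-long dir+90 168.8
w_rack 0.118 [[291.6000061035156, 252.6999969482422], [306.3999938964844, 251.60000610351562], [308.3999938964844, 300.29998779296875], [295.6000061035156, 300.8999938964844]]
[[585.4, 295.3], [587.5, 307.2], [632.3, 297.9], [630.0, 287.2]] sides [12.1 45.7 11.  45.3] ctr [608.8 296.9]
wide
w_rack 0.012 [[256.70001220703125, 110.9000015258789], [330.6000061035156, 105.5999984741211], [333.5, 266.20001220703125], [270.0, 270.29998779296875]]
[[474.6, 291.0], [488.9, 363.3], [663.3, 327.9], [649.3, 255.8]] sides [ 73.7 178.   73.5 178.3] ctr [569.  309.5]
rack foot 78.79 168.62 168.54
w_jig 0.062 [[445.8999938964844, 155.6999969482422], [471.20001220703125, 155.60000610351562], [459.20001220703125, 225.5], [435.1000061035156, 225.89999389648438]]
[[506.7, 123.0], [508.4, 146.0], [577.1, 141.1], [575.9, 117.7]] sides [23.  68.9 23.4 69.4] ctr [542. 132.]
stop 175.65 175.97
w_jig 0.012 [[110.80000305175781, 127.80000305175781], [455.3999938964844, 128.0], [467.0, 224.0], [125.4000015258789, 225.3000030517578]]
[[463.5, -203.1], [488.7, 152.5], [596.7, 174.4], [571.0, -210.7]] sides [356.5 110.1 386.  107.7] ctr [529.9 -21.7]
plate 85.94 86.18
```

```bash
cat >> h.py <<'E'
YJ=np.radians(86.05); O=np.array([.5302,-.0293]); EY=np.array([np.cos(YJ),np.sin(YJ)]); EX=np.array([EY[1],-EY[0]])
def J(x,y,z): return np.r_[O+EX*x+EY*y,z]   # jig mm-> use metres
def inJ(P): d=np.atleast_2d(P)[:,:2]-O; return np.c_[d@EX,d@EY]*1000
E
python3 - <<'E'
from h import *
im,cal=load("w_jig")
print("camera in jig",inJ(cal[2][:3,3]),cal[2][2,3])
print("expected px: bar end y=137.5 / 128, z65:",proj(cal,[J(0,.1375,.065),J(0,.128,.065),J(0,.15,.062),J(0,.1375,.045)]).round(1).tolist())
print("row gray",im[180:190,405:450].mean((0,2)).round().tolist())
print("knob top exp",proj(cal,[J(0,-.03,.106),J(0,-.03,.08)]).round(1))
hsv=cv2.cvtColor(im,cv2.COLOR_BGR2HSV); m=(hsv[...,2]<30).astype(np.uint8); m[:170]=0;m[230:]=0;m[:,:225]=0;m[:,275:]=0
n,_,st,ce=cv2.connectedComponentsWithStats(m); i=1+st[1:,4].argmax(); print("knob blob",st[i],ce[i])
set_gripper(.045,50)
yr=down(np.radians(78.7)); g=np.array([.5276,.3163])
goto([*g,.16],yr); line_to([*g,.108],feed=.08,f_stop=8); print("pos",current_ee_pos(),current_force(),current_t())
set_gripper(0,50); print("gap",current_finger_gap(),current_finger_force(),current_t())
E
```

```text
camera in jig [[-92.38878925  -2.00700188]] 0.3968033355223584
expected px: bar end y=137.5 / 128, z65: [[428.3, 192.1], [418.2, 192.1], [440.3, 191.2], [420.6, 186.7]]
row gray [187.0, 188.0, 186.0, 186.0, 187.0, 185.0, 186.0, 186.0, 184.0, 178.0, 178.0, 178.0, 178.0, 178.0, 178.0, 177.0, 177.0, 177.0, 182.0, 173.0, 106.0, 63.0, 66.0, 66.0, 66.0, 66.0, 66.0, 67.0, 66.0, 65.0, 66.0, 66.0, 66.0, 65.0, 65.0, 63.0, 87.0, 147.0, 170.0, 177.0, 179.0, 181.0, 177.0, 174.0, 173.0]
knob top exp [[248.  205.5]
 [250.5 196.9]]
knob blob [235 185  30  33 634] [249.57413249 200.67507886]
pos [0.52769232 0.3165629  0.10828704] [ 0.62747488  0.27042016 -0.16027413] 5.9417
gap 0.011130936974844402 49.17497634887695 6.3333
```

The bar's end is at jig y of about 134, so the gap is about 16 mm. The gauge is gripped at an 11 mm gap (12 mm nominal). Next: lift, carry and lower at y 143.

```bash
python3 - <<'E'
from h import *
p=current_ee_pos(); z0=p[2]
line_to([p[0],p[1],z0+.07],feed=.12); print("lift F",current_force(),current_finger_gap())
yj=down(YJ); y=.143+.012
goto(J(0,y,z0-.008+.055),yj)
line_to(J(0,y,z0-.008+.038),feed=.08); dwell(.1); shot("w_over"); print(current_t())
r=line_to(J(0,y,z0-.008-.004),feed=.04,f_stop=6)
print(r,current_ee_pos()[2]-(z0-.008),current_force(),current_moment(),inJ(current_ee_pos()),current_t())
shot("w_down")
E
```

```text
lift F [ 0.49988527  0.43430619 -1.66216262] 0.011743454367142088
8.375
True -0.00013925669678845065 [-0.87073645 -0.76344603  5.27767032] [-0.12741212  0.23912872  0.04015696] [[ -0.23842745 154.73560179]] 9.25
```

View pics/w_down.png

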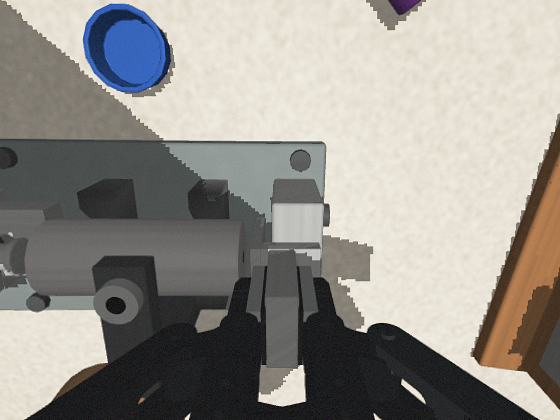

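The gauge is down on the stop, with the blade in the gap at about (260,265). The height is within 0.2 mm of that expected. I release it, back off and check it, then go over the knob.

```bash
python3 - <<'E'
from h import *
set_gripper(.032); p=current_ee_pos(); print(current_finger_force(),current_finger_gap())
dwell(.3)
line_to([p[0],p[1],.17],feed=.12); print("F",current_force(),current_t())
set_gripper(.055)
goto(J(0,-.03,.19),down(YJ)); dwell(.15); shot("w_knob"); print(current_t())
im,cal=load("w_knob")
print("exp knob top/bot",proj(cal,[J(0,-.03,.106),J(0,-.03,.08)]).round(1).tolist(),"gauge grip top exp",proj(cal,[J(s*.015,.143+d,.110) for s in(-1,1) for d in(.006,.018)]).round(1).tolist())
E
```

```text
0.0 0.031663293379482184
F [-0.51539701  0.23450139 -0.82529781] 10.6667
11.9833
exp knob top/bot [[278.1, 234.6], [278.4, 219.9]] gauge grip top exp [[594.8, 214.1], [616.9, 214.2], [580.4, 262.0], [601.5, 262.2]]
```

View pics/w_knob.png

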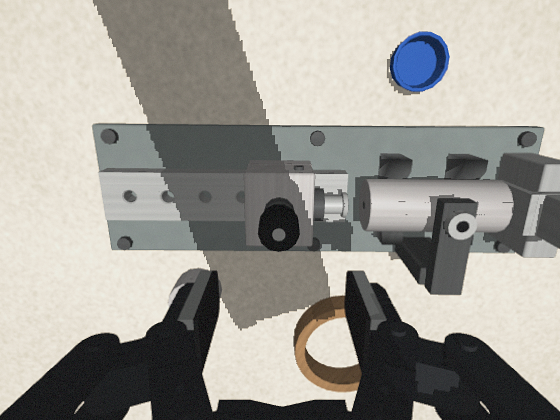

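The knob's top is seen at (279,234), against (278,235) expected. The gauge stands on the stop at the right, at about (535,190). I grip the knob and pull up.

```bash
python3 - <<'E'
from h import *
r=line_to(J(0,-.03,.099),feed=.1,f_stop=8); print(r,inJ(current_ee_pos()),current_force())
set_gripper(0,70); dwell(.1); p0=np.array(current_ee_pos()); np.save("p0.npy",p0); print("gap",current_finger_gap(),p0,inJ(p0),"F",current_force(),current_finger_force())
line_to(p0+[0,0,.0127],feed=.04); dwell(.15); print("up",np.array(current_ee_pos())-p0,current_force(),current_finger_gap(),current_t())
E
```

```text
False [[  0.43797866 -29.87102883]] [ 0.16255566  0.33108576 -0.0171096 ]
gap 0.02433752222959464 [ 0.52848723 -0.05936395  0.09964984] [[  0.36227997 -30.11051726]] F [-2.56775148 -0.56228659  6.42736471] 68.30259561538696
up [-1.54822047e-04 -5.72659174e-05  1.24455187e-02] [ 1.90448871 -0.06205151 -6.69882736] 0.024258742558586156 14.1583
```

```bash
python3 - <<'E'
from h import *
p0=np.load("p0.npy"); t=p0+np.r_[EY*.030,.0127]
r=line_to(t,feed=.04,f_stop=35); dwell(.15); e=np.array(current_ee_pos())-t; print(r,"err",e*1000,current_force(),current_t())
t2=t.copy(); t2[:2]-=e[:2]
line_to(t2,feed=.03); dwell(.15); print("corr",(np.array(current_ee_pos())-t)*1000,current_force())
d=t2.copy(); d[2]=p0[2]
r=line_to(d,feed=.03,f_stop=12); dwell(.2); q=np.array(current_ee_pos()); print(r,"z over home mm",(q[2]-p0[2])*1000,"travel",inJ(q)-inJ(p0),current_force(),current_finger_gap(),current_t())
shot("w_end")
E
```

```text
False err [-0.10824221 -1.37193018 -0.14936141] [ 1.49801023 -8.29931291 -6.9369041 ] 15.2083
corr [-0.02961896 -0.53671648 -0.19453655] [  1.10717829 -10.38333886  -6.36953089]
True z over home mm -0.0031718500550087514 travel [[ 0.16321254 28.85084086]] [-1.84981118 -3.21789023  6.34398349] 0.02403957108297023 16.2833
```

View pics/w_end.png

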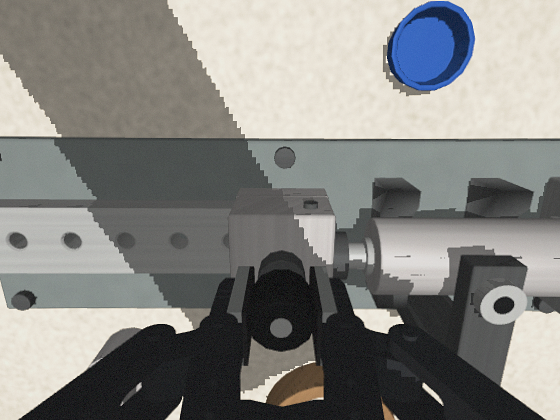

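The nose is in contact with the bar and the hand is at the pin-home height. I check the stop end once with the scene camera.

```bash
python3 - <<'E'
from h import *
im=camera("scene"); cal=pose("scene")
P=proj(cal,[J(s*.015,.1475+a,.027+.083) for s,a in((-1,.006),(1,.006),(1,.018),(-1,.018))]+[J(s*.015,.1475+.0295,.027+.035) for s in(-1,1)]); print(P.round(1).tolist())
c=cv2.resize(im[150:270,220:360],None,fx=4.5,fy=4.5,interpolation=cv2.INTER_CUBIC)
for u,v in P: cv2.circle(c,(int((u-220+.5)*4.5),int((v-150+.5)*4.5)),3,(0,0,255),-1)
cv2.imwrite("pics/s_end.png",c); print(current_force(),current_finger_force(),current_t())
E
```

```text
[[322.0, 190.5], [314.8, 197.5], [319.2, 199.5], [326.4, 192.4], [329.8, 209.6], [322.8, 216.8]]
[-0.92618025 -2.58059773  5.59721765] 70.69543361663818 16.3833
```

View pics/s_end.png

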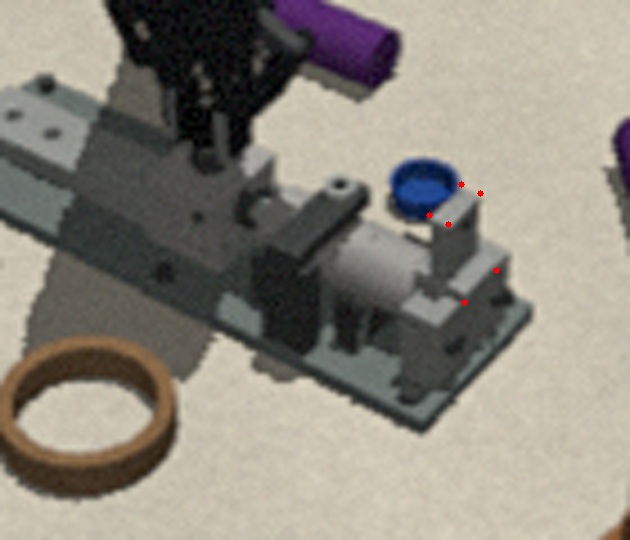

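The gauge stands upright on the stop with the bar up against it. The overlay dots sit about 2 px above the grip top, so I check whether the fixed stop and the bush show the same offset.

```bash
python3 - <<'E'
from h import *
cal=pose("scene"); P=proj(cal,[J(-.035,.174,.062),J(.035,.174,.062),J(.035,.15,.062),J(0,.0875,.09),J(-.055,.18,.012),J(.055,.18,.012)])
print(((P-[220,150]+.5)*4.5).round().tolist())
E
```

```text
[[512.0, 247.0], [439.0, 322.0], [400.0, 304.0], [340.0, 182.0], [536.0, 299.0], [425.0, 418.0]]
```

The fixed stop, bush and plate corners show the same downward offset (4–12 px in the crop), so the offset is camera calibration bias. The gauge is home. The 10 N push before the pin dropped matches a bar pressed against the gauge. I hand in.

```bash
python3 -c "
from bench import *
print(current_t(),current_finger_force(),close_job())"
```

```text
the job is handed in; nothing more can be done
16.3833 70.69543361663818 None
```

I handed the job in at 16.4 s (the call returned no verdict): the narrow gauge hangs home on the end stop, the slide is one hole nearer with the pin home and the bar pressed on the gauge, and the gripper still holds the knob.

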